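# Sweep the draughts into the games-box drawer and shut it

### The job

A game has been left on the wooden draughts box on the stall. With your fingertips, sweep the five draughts across the board and over its front edge so that they drop into the open drawer below, then push the drawer fully shut. Do not pick any draught up, and leave the little scent bottle standing on the board, and the candlestick, the vase and the brass mortar round the box, where they are.

Things in the scene. Friction and masses are not known exactly. Their poses are not given: they have to be found in the camera images.
- games_box: fixed wooden games box, 280 x 280 mm, 75 mm high; its flat top is an 8 x 8 draughts board of 32 mm squares with no rim, 75 mm above the table. Origin at the centre of its underside; its own -x axis points out of the front, the side where the drawer comes out (front face and front board edge at x = -140 mm); y runs along the front, z up
- drawer (a joint): opening of the drawer in m: 0 = fully shut (front flush with the box), starts about 0.09 to 0.125, stop at 0.13. It slides along the box's -x axis with about 1.5 N of friction and stays where it is left
- drawer_floor (a point): centre of the drawer's inner floor, 16 mm above the table; moves with the drawer, axes as the box. The inside is 200 mm long (x) by 234 mm wide (y) between walls that stand 42 mm above the floor; of its length only the part in front of the box is open above (the opening less 12 mm of drawer front). The front panel is 250 mm wide, 12 mm thick, and its top edge is 61 mm above the table, 14 mm lower than the board
- drawer_knob (a point): outermost point of the round brass knob (18 mm diameter) at the middle of the drawer front, 36 mm above the table; it stands 19 mm out of the front panel. The drawer may be pushed by the knob or by the front panel beside it
- draught_1: draughtsman (round flat playing piece), hard resin, black or cream, all five alike in shape: disc 30 mm in diameter, 9 mm thick, 10 to 20 g; origin at the centre of its underside as it starts, flat on the board (if it turns over in the fall the origin is on top). It slides freely on the board and, when dropped, ends anywhere on the drawer's floor
- draught_2: draughtsman (round flat playing piece), hard resin, black or cream, all five alike in shape: disc 30 mm in diameter, 9 mm thick, 10 to 20 g; origin at the centre of its underside as it starts, flat on the board (if it turns over in the fall the origin is on top). It slides freely on the board and, when dropped, ends anywhere on the drawer's floor
- draught_3: draughtsman (round flat playing piece), hard resin, black or cream, all five alike in shape: disc 30 mm in diameter, 9 mm thick, 10 to 20 g; origin at the centre of its underside as it starts, flat on the board (if it turns over in the fall the origin is on top). It slides freely on the board and, when dropped, ends anywhere on the drawer's floor
- draught_4: draughtsman (round flat playing piece), hard resin, black or cream, all five alike in shape: disc 30 mm in diameter, 9 mm thick, 10 to 20 g; origin at the centre of its underside as it starts, flat on the board (if it turns over in the fall the origin is on top). It slides freely on the board and, when dropped, ends anywhere on the drawer's floor
- draught_5: draughtsman (round flat playing piece), hard resin, black or cream, all five alike in shape: disc 30 mm in diameter, 9 mm thick, 10 to 20 g; origin at the centre of its underside as it starts, flat on the board (if it turns over in the fall the origin is on top). It slides freely on the board and, when dropped, ends anywhere on the drawer's floor
- scent_bottle: bystander: green glass scent bottle with round stopper, 30 mm in diameter, 58 mm high, 90 g, standing on the board near the middle of its width, in the half away from the drawer, among the draughts; origin at the centre of its underside
- candlestick: bystander: brass candlestick, foot 72 mm in diameter, 122 mm high, on the table behind the box (on its +x side); origin at the centre of its underside
- vase: bystander: blue ceramic vase, 66 mm in diameter, 82 mm high, on the table on the box's -y side, level with the open drawer; origin at the centre of its underside
- mortar: bystander: brass mortar (cup on a foot), 68 mm in diameter, 56 mm high, on the table behind the box (on its +x side); origin at the centre of its underside
Mind the look-alikes: they are no part of the job. What is shaped like the draught_5 but purple is not meant. Leave any turquoise look-alike of the draught_1 alone.

How it is judged:
On the way, in this order (a step that is already met when the one before it is completed fails the run):
1. all five draughts lie in the drawer while it is still open (x of draught_1 in the frame of drawer_floor between -0.1 and 0.1 m and y of draught_1 in the frame of drawer_floor between -0.117 and 0.117 m and z of draught_1 in the frame of drawer_floor between -0.005 and 0.044 m and x of draught_2 in the frame of drawer_floor between -0.1 and 0.1 m and y of draught_2 in the frame of drawer_floor between -0.117 and 0.117 m and z of draught_2 in the frame of drawer_floor between -0.005 and 0.044 m and x of draught_3 in the frame of drawer_floor between -0.1 and 0.1 m and y of draught_3 in the frame of drawer_floor between -0.117 and 0.117 m and z of draught_3 in the frame of drawer_floor between -0.005 and 0.044 m and x of draught_4 in the frame of drawer_floor between -0.1 and 0.1 m and y of draught_4 in the frame of drawer_floor between -0.117 and 0.117 m and z of draught_4 in the frame of drawer_floor between -0.005 and 0.044 m and x of draught_5 in the frame of drawer_floor between -0.1 and 0.1 m and y of draught_5 in the frame of drawer_floor between -0.117 and 0.117 m and z of draught_5 in the frame of drawer_floor between -0.005 and 0.044 m and value of joint drawer above 0.06 m), for 0.2 s.
2. the drawer is pushed shut (value of joint drawer below 0.005 m), for 0.2 s.
At the end, for the whole second after the job is handed in: All five draughts lie at rest inside the drawer, the drawer is shut to within 5 mm, and the scent bottle, candlestick, vase and mortar stand upright within 15 mm of where they were (x of draught_1 in the frame of drawer_floor between -0.1 and 0.1 m and y of draught_1 in the frame of drawer_floor between -0.117 and 0.117 m and z of draught_1 in the frame of drawer_floor between -0.005 and 0.044 m and x of draught_2 in the frame of drawer_floor between -0.1 and 0.1 m and y of draught_2 in the frame of drawer_floor between -0.117 and 0.117 m and z of draught_2 in the frame of drawer_floor between -0.005 and 0.044 m and x of draught_3 in the frame of drawer_floor between -0.1 and 0.1 m and y of draught_3 in the frame of drawer_floor between -0.117 and 0.117 m and z of draught_3 in the frame of drawer_floor between -0.005 and 0.044 m and x of draught_4 in the frame of drawer_floor between -0.1 and 0.1 m and y of draught_4 in the frame of drawer_floor between -0.117 and 0.117 m and z of draught_4 in the frame of drawer_floor between -0.005 and 0.044 m and x of draught_5 in the frame of drawer_floor between -0.1 and 0.1 m and y of draught_5 in the frame of drawer_floor between -0.117 and 0.117 m and z of draught_5 in the frame of drawer_floor between -0.005 and 0.044 m and value of joint drawer below 0.005 m and linear speed of each of draught_1, draught_2, draught_3, draught_4, draught_5 below 0.03 m/s and angle between each of scent_bottle, candlestick, vase, mortar's own z axis and vertical below 0.15 rad and distance of each of scent_bottle, candlestick, vase, mortar from where it was at the start of the episode below 0.015 m); the robot touches nothing.
It fails at once if a draught is lifted (its underside more than 12 mm above the board) (height (world z) of any of draught_1, draught_2, draught_3, draught_4, draught_5 above 0.087 m).
It fails at once if the scent bottle, candlestick, vase or mortar is moved more than 15 mm or tipped over (distance of any of scent_bottle, candlestick, vase, mortar from where it was at the start of the episode above 0.015 m or angle between any of scent_bottle, candlestick, vase, mortar's own z axis and vertical above 0.5 rad).
It also fails if it takes over 72 s, if anything falls off the work surface, if the arm or the gripper's body presses on something with over 40 N, if the wrist force passes 120 N, or if a joint passes its speed limit or range.

### The arm

A 6-joint arm with a two-finger parallel gripper is mounted at the origin on the work surface. World frame = base frame: x ahead of the robot, y to its left, z up, the work surface at z = 0. Lengths are in m, angles in rad, forces in N, time in s.
With the tool pointing down it reaches from about 0.325 to 0.875 m from the base axis. Payload 4.4 kg.
Tool frame: the origin (TCP) lies at the very end of the fingers, on their centre line; the grasp point (between the pads) lies 19 mm behind it; z points along the fingers, y is the line along which they close (so a half turn about z gives the same grasp; the last joint's range is limited). The gripper opens to 85 mm and grips with 20 to 120 N. Pads are 22 mm wide; open, the fingers measure 114 mm over their backs; the gripper's body (76 mm by 85 mm) begins 54 mm behind the grasp point. The pads swing forward as they close: fully open they stand 13 mm farther back than shut.
Start: joints at [-1.29, 0.207, 1.542, -0, 1.393, -0.15], TCP at [0.24, -0.522, 0.231] pointing down, gripper open.
Joint ranges: [-2.73, 2.73], [-0.86, 2.22], [0.23, 2.46], [-1.11, 4.25], [0.08, 2.63], [-2.82, 2.82]. Speed limits (rad/s): [2.79, 2.79, 3.14, 3.14, 3.14, 3.14].

### API

Orientations are given as a unit quaternion [w, x, y, z].
In Python, from bench import read_state, get_image, calibration, sign_off gives the robot as it stands. The module is installed in compiled form; this text tells all that it offers.
- The arm moves only by the tool servo_tool, never from a script. Its arguments are lists of equal length, an entry for each row: "dp": the shift along the tool's x, y, z in cm, a list of three; "twist": the turn about the tool's z in degrees; "hand": the opening, from 0 (shut) to 1 (fully open). In form: {"dp": [[dx, dy, dz], ...], "twist": [twist, ...], "hand": [hand, ...]}. A call has 1 to 5 rows; each row shifts and turns the commanded pose from where the row before left it, along the tool's axes as they then stand; what a row does not reach is not made up. A row lasts 1/12 s, in which the tool goes at most 41.7 mm and 7.16 degrees, less where a joint would pass 70% of its speed; a pose out of reach is approached as far as the arm can. A call with a gripper value outside its range is refused whole. The fingers move at their own pace and stop on an object; the grip force is fixed at half the most. Time passes only in rows, so rows that do not move let the fingers close. It gives the time, the measured TCP pose, the force, the opening and the grip force at its end, in the units of the state.
- read_state(): the state, without advancing time (a new reading comes with each control period).
- get_image(name): name is "scene" or "top"; returns (picture, depth): 480x640x3 uint8, blue, green, red; 480x640 float32, m along the optical axis (not along the pixel's ray), 0 where there is no reading.
- calibration(name): a dict with "K" (3x3 intrinsics, pixels), "pose" (4x4, takes a point from camera to world coordinates). Camera axes: x right, y up, looking along -z (the intrinsics and any distortion apply to the point x, -y, -z); pixel columns grow to the right and rows downward; lengths in m; the calibration is good to about 2 mm. A picture is of the moment at which its call begins. calibration takes no time and is no camera call.
- sign_off(): hands the job in; it is judged then, once.
The state is a dict: "t": time; "joint_positions": joint angles; "dq": joint speeds; "tau": joint torques, N m; "tcp_pos": TCP position; "ee_rot": TCP orientation; "wrist_force": force on the tool from outside, world axes, zero at the start; "wrist_torque": the same for the moment, N m; "width": finger opening in m; "grip_force": force on a finger pad.
Only numpy, scipy, OpenCV 4.12 (cv2) and the standard library are available. Lean on these libraries where they do the work, as an engineer would, in place of code of your own. Each camera call takes 0.05 s, during which the arm holds its last target. There are 200 camera calls.

## Working session

There is one attempt and no reset: what is moved stays moved. The work goes in short steps, Python scripts to look and compute and a tool call to move; the robot and the scene stay as the last step left them, time stands still between calls to the robot, and variables do not carry over. Pictures are saved under pics/ and viewed, at most 10 in all, crops included, and the job is handed in when it is done.

Besides the shell and the picture viewer there is one more tool, called after "Emit:" by a JSON object that holds its "fn" and its "kwargs", one argument or row to a line. servo_tool: Moves the arm, as the interface text tells. Its arguments: {"type":"object","properties":{"dp":{"type":"array","items":{"type":"array","items":{"type":"number"}}},"twist":{"type":"array","items":{"type":"number"}},"hand":{"type":"array","items":{"type":"number"}}},"required":["dp","twist","hand"]}

```bash
mkdir -p pics
python3 - <<'E'
from bench import *
import cv2,numpy as np
for n in("scene","top"):
    im,d=get_image(n);cv2.imwrite(f"pics/{n}0.png",im);np.savez(f"{n}0.npz",im=im,d=d)
    c=calibration(n);print(n,np.round(c["K"],1).tolist(),np.round(c["pose"],3).tolist(),[k for k in c])
s=read_state();print(s["t"],s["tcp_pos"],s["ee_rot"],s["width"])
E
```

```text
scene [[598.3, 0.0, 314.8], [0.0, 598.3, 238.0], [0.0, 0.0, 1.0]] [[0.792, -0.393, 0.467, 1.093], [0.61, 0.524, -0.595, -0.608], [-0.011, 0.756, 0.654, 0.854], [0.0, 0.0, 0.0, 1.0]] ['K', 'pose']
top [[464.4, 0.0, 317.4], [0.0, 464.4, 240.3], [0.0, 0.0, 1.0]] [[0.006, 0.984, -0.18, 0.431], [-1.0, 0.003, -0.018, 0.087], [-0.017, 0.18, 0.984, 0.852], [0.0, 0.0, 0.0, 1.0]] ['K', 'pose']
0.1 [ 0.2399316  -0.52181039  0.23022511] [-1.03379590e-03  9.76889064e-01  2.13744439e-01 -5.82576961e-05] 0.08565261410802615
```

View pics/top0.png

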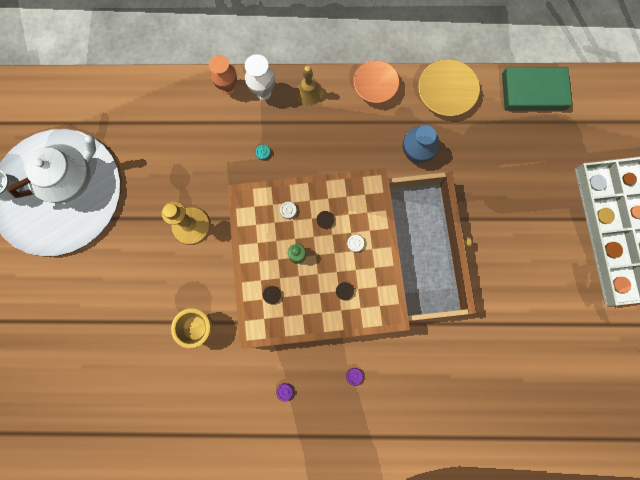

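View pics/scene0.png

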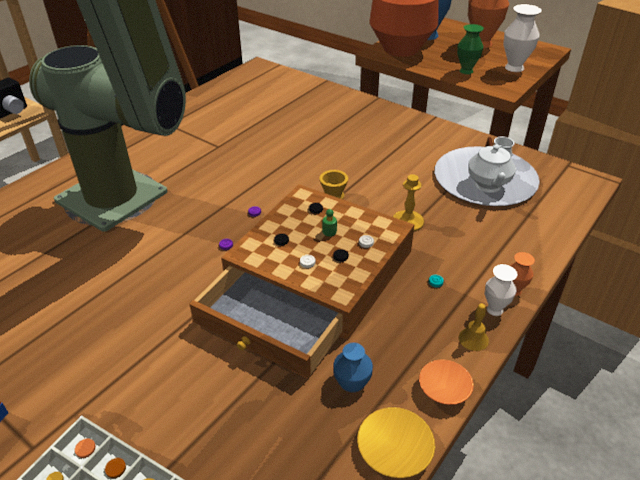

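The top view shows the board with corners at about (230,185), (387,170), (409,330) and (243,347). The draughts are at (289,210), (326,220), (356,243), (272,295) and (345,291). The bottle stands at about (297,255), and the drawer opens to the right, toward world -y. The purple and turquoise look-alikes lie off the board.

```bash
cat > h.py <<'E'
import numpy as np,cv2
from bench import *
def ray(n,u,v,z):
    c=calibration(n);K=c["K"];P=c["pose"]
    d=P[:3,:3]@np.array([(u-K[0,2])/K[0,0],-(v-K[1,2])/K[1,1],-1]);o=P[:3,3]
    return o+d*(z-o[2])/d[2]
def cloud(n,d):
    c=calibration(n);K=c["K"];P=c["pose"];v,u=np.mgrid[:480,:640]
    p=np.stack([(u-K[0,2])/K[0,0]*d,-(v-K[1,2])/K[1,1]*d,-d],-1)
    return p@P[:3,:3].T+P[:3,3]
E
python3 - <<'E'
from h import *
f=np.load("top0.npz");im,d=f["im"],f["d"];C=cloud("top",d)
z=C[...,2]
m=((abs(z-.075)<.012)&(d>0)).astype(np.uint8)
m[:160]=0;m[360:]=0;m[:,:222]=0;m[:,420:]=0
n,l,s,_=cv2.connectedComponentsWithStats(m);k=1+s[1:,4].argmax()
pts=C[l==k];print(len(pts),np.median(pts[:,2]))
r=cv2.minAreaRect((pts[:,:2]*1000).astype(np.float32));print(r,cv2.boxPoints(r))
hsv=cv2.cvtColor(im,cv2.COLOR_BGR2HSV)
for u,v in[(289,210),(326,220),(356,243),(272,295),(345,291)]:
    p=C[v-12:v+13,u-12:u+13].reshape(-1,3);h=hsv[v-12:v+13,u-12:u+13]
    mm=(h[...,2]<60) if im[v,u].mean()<80 else ((h[...,1]<50)&(h[...,2]>130))
    a,b,ss,cc=cv2.connectedComponentsWithStats(mm.astype(np.uint8));q=1+ss[1:,4].argmax()
    c=cc[q]+[u-12,v-12];print(np.round(c,1),ss[q],ray("top",*c,.084).round(4),np.median(C[v-2:v+3,u-2:u+3,2]))
# green bottle
g=((hsv[...,0]>45)&(hsv[...,0]<85)&(hsv[...,1]>90));g[:230]=0;g[275:]=0;g[:,:270]=0;g[:,320:]=0
q=C[g];print("bottle",len(q),q.min(0),q.max(0),np.median(q,0)); w=q[(q[:,2]<.11)];print(w.mean(0))
for nm,(x0,x1,y0,y1) in dict(vase=(400,445,120,165),candle=(160,215,195,245),mortar=(168,214,306,350),drawer=(390,480,165,325)).items():
    q=C[y0:y1,x0:x1].reshape(-1,3);q=q[q[:,2]>.02];q=q[np.isfinite(q).all(1)]
    print(nm,len(q),np.percentile(q,1,0).round(3),np.percentile(q,99,0).round(3))
for u,v in[(447,176),(476,313),(469,242),(455,173)]: print(u,v,ray("top",u,v,.061).round(4),C[v,u].round(4))
E
```

```text
26779 0.07584728709778743
((548.6676635742188, 104.6955337524414), (281.04278564453125, 280.95220947265625), 6.555579662322998) [[393.02734  228.21024 ]
 [425.10278  -50.90497 ]
 [704.308    -18.819168]
 [672.23254  260.29602 ]]
[287.7 209.5] [  3   4  17  16 214] [0.6251 0.152  0.084 ] 0.08473626524919797
[325.5 227. ] [11 19  2  1  2] [0.5948 0.0876 0.084 ] 0.08437125646369781
[355.3 242.9] [  3   4  17  17 234] [0.5677 0.0376 0.084 ] 0.08460087984932008
[275.2 294.2] [15 10  2  3  4] [0.4813 0.1702 0.084 ] 0.08395972092952864Traceback (most recent call last):
  File "<stdin>", line 13, in <module>
ValueError: attempt to get argmax of an empty sequence
```

Run:
```python
from h import *
f=np.load("top0.npz");im,d=f["im"],f["d"];C=cloud("top",d);hsv=cv2.cvtColor(im,cv2.COLOR_BGR2HSV)
a=np.deg2rad(6.5556);X=np.array([-np.sin(a),np.cos(a)]);Y=np.array([-X[1],X[0]]);c0=np.array([.5487,.1047])
B=lambda p:np.round(np.array([(p[:2]-c0)@X,(p[:2]-c0)@Y])*1000,1)
for u,v in[(289,210),(326,220),(356,243),(272,295),(345,291)]:
    z=C[v-14:v+15,u-14:u+15,2]; m=((z>.0805)&(z<.09)).astype(np.uint8)
    n,l,s,cc=cv2.connectedComponentsWithStats(m);q=1+s[1:,4].argmax();c=cc[q]+[u-14,v-14]
    p=ray("top",*c,.084);print(c.round(1),s[q],p.round(4),"box",B(p))
g=((hsv[...,0]>45)&(hsv[...,0]<85)&(hsv[...,1]>90));g[:230]=0;g[275:]=0;g[:,:270]=0;g[:,320:]=0
q=C[g];mn,mx=q.min(0),q.max(0);print("bottle",len(q),mn,mx);top=q[q[:,2]>mx[2]-.012].mean(0);print("top",top,B(top)); w=q[(q[:,2]<.11)].mean(0);print(w,B(w))
for nm,(x0,x1,y0,y1) in dict(vase=(400,445,120,165),candle=(160,215,195,245),mortar=(168,214,306,350)).items():
    q=C[y0:y1,x0:x1].reshape(-1,3);q=q[q[:,2]>.02]
    print(nm,len(q),np.percentile(q,1,0).round(3),np.percentile(q,99,0).round(3),B(q.mean(0)))
q=C[160:330,390:490].reshape(-1,3);q=q[(q[:,2]>.052)&(q[:,2]<.068)];b=np.array([B(p) for p in q]);print("drawer rim box x",np.percentile(b[:,0],[0,1,3,10]),"y",np.percentile(b[:,1],[1,99]))
```

```text
[287.9 209.9] [  5   6  17  17 238] [0.6244 0.1517 0.084 ] box [ 38.  -80.5]
[325.  219.2] [  5   5  17  18 239] [0.6083 0.0886 0.084 ] box [-22.8 -57.4]
[355.4 242.8] [  5   6  18  17 241] [0.5677 0.0375 0.084 ] box [-69.  -11.2]
[271.3 294.7] [  5   5  18  18 254] [0.4805 0.1767 0.084 ] box [79.3 59.6]
[344.5 290.8] [  5   5  18  18 254] [0.4875 0.0561 0.084 ] box [-41.3  66.4]
bottle 207 [0.43135256 0.08747927 0.1059091 ] [0.56120093 0.14837872 0.85162657]
top [0.43135256 0.08747927 0.85162657] [ -3.7 118.5]
[0.54666154 0.13421958 0.10891074] [29.6 -1.3]
vase 1098 [ 0.728 -0.117  0.03 ] [ 0.786 -0.055  0.087] [-208.  -178.4]
candle 607 [0.431 0.087 0.021] [0.632 0.359 0.852] [219.7 -85.1]
mortar 1233 [0.395 0.284 0.026] [0.457 0.347 0.06 ] [226.4  97.8]
drawer rim box x [-256.6   -255.7   -255.112 -253.6  ] y [-123.6  125.2]
```

```bash
cat >> h.py <<'E'
a=np.deg2rad(6.5556);X=np.array([-np.sin(a),np.cos(a)]);Y=np.array([-X[1],X[0]]);c0=np.array([.5487,.1047])
def where():
    from scipy.spatial.transform import Rotation as R
    s=read_state();p=s["tcp_pos"];w,x,y,z=s["ee_rot"];T=R.from_quat([x,y,z,w]).as_matrix()
    e=T[:,1];print("t",round(s["t"],2),"box mm",np.round([(p[:2]-c0)@X*1e3,(p[:2]-c0)@Y*1e3,p[2]*1e3],1),"yaw err",round(np.degrees(np.arctan2(e[1],e[0]))-6.556,2),"w",round(s["width"],4),"F",s["wrist_force"].round(1),"q",s["joint_positions"].round(2))
E
python3 - <<'E'
from h import *
where()
th=np.deg2rad(-65.3);D=np.array([.323,.598])/17*100
for i in range(17):
    ty=np.array([np.cos(th),np.sin(th)]);tx=np.array([-ty[1],ty[0]])
    print(i,(D@tx).round(2),(D@ty).round(2))
    if i<10: th+=np.deg2rad(7)
E
```

```text
t 0.1 box mm [-587.2  378.3  230.2] yaw err -71.87 w 0.0857 F [0.8 0.7 0.2] q [-1.29  0.21  1.54  0.    1.39 -0.15]
0 3.2 -2.4
1 3.46 -1.99
2 3.68 -1.56
3 3.84 -1.1
4 3.95 -0.62
5 4.0 -0.13
6 3.98 0.35
7 3.91 0.84
8 3.78 1.31
9 3.59 1.76
10 3.35 2.18
11 3.35 2.18
12 3.35 2.18
13 3.35 2.18
14 3.35 2.18
15 3.35 2.18
16 3.35 2.18
```

Emit:
{"fn": "servo_tool", "kwargs": {
  "dp": [
    [3.2,-2.4,0],
    [3.5,-2.0,0],
    [3.7,-1.6,0],
    [3.8,-1.1,0],
    [3.9,-0.6,0]
  ],
  "twist": [-7,-7,-7,-7,-7],
  "hand": [0.2,0.2,0.2,0.2,0.2]
}}

```text
t: 0.52
tcp_pos: [0.3351, -0.3448, 0.2307]
ee_rot: [-0.001, 0.866, 0.5, 0.0]
wrist_force: [1.4, -0.1, 0.5]
width: 0.0253
grip_force: 0.0
```

Emit:
{"fn": "servo_tool", "kwargs": {
  "dp": [
    [4.0,-0.1,0],
    [4.0,0.4,0],
    [3.9,0.8,0],
    [3.8,1.3,0],
    [3.6,1.8,0]
  ],
  "twist": [-7,-7,-7,-7,-7],
  "hand": [0.2,0.2,0.2,0.2,0.2]
}}

```text
t: 0.93
tcp_pos: [0.4309, -0.1687, 0.231]
ee_rot: [-0.0, 0.676, 0.737, -0.0]
wrist_force: [1.0, -0.5, 0.3]
width: 0.0169
grip_force: 0.0
```

```bash
python3 -c "
from h import *
where()"
```

```text
t 0.93 box mm [-258.2  148.2  231. ] yaw err -1.54 w 0.0169 F [ 1.  -0.5  0.3] q [-0.56 -0.04  1.8  -0.    1.37 -0.65]
```

Emit:
{"fn": "servo_tool", "kwargs": {
  "dp": [
    [3.3,2.3,0],
    [3.3,2.3,0],
    [3.3,2.3,0],
    [3.3,2.3,0],
    [3.3,2.3,0]
  ],
  "twist": [-1.5,0,0,0,0],
  "hand": [0.2,0.2,0.2,0.2,0.2]
}}

```text
t: 1.35
tcp_pos: [0.5285, 0.0073, 0.2309]
ee_rot: [-0.0, 0.668, 0.744, -0.0]
wrist_force: [0.3, -0.6, -0.2]
width: 0.0171
grip_force: 0.0
```

Emit:
{"fn": "servo_tool", "kwargs": {
  "dp": [
    [3.3,2.3,0],
    [2.9,2.1,0],
    [0,0,3],
    [0,0,3],
    [0,0,2.5]
  ],
  "twist": [0,0,0,0,0],
  "hand": [0.2,0.2,0.2,0.2,0.2]
}}

```text
t: 1.77
tcp_pos: [0.5647, 0.0727, 0.1442]
ee_rot: [-0.001, 0.667, 0.745, -0.0]
wrist_force: [-0.1, -0.3, 0.3]
width: 0.0171
grip_force: 0.0
```

```bash
python3 -c "
from h import *
where()"
```

```text
t 1.77 box mm [-33.6 -12.3 144.2] yaw err -0.25 w 0.0171 F [-0.1 -0.3  0.3] q [-0.02  0.28  1.64 -0.    1.22 -0.13]
```

Emit:
{"fn": "servo_tool", "kwargs": {
  "dp": [
    [0.5,0,2.0],
    [0,0,2.0],
    [0,0,1.6],
    [0,0,0.4],
    [0,0,0]
  ],
  "twist": [0,0,0,0,0],
  "hand": [0.2,0.2,0.2,0.2,0.2]
}}

```text
t: 2.18
tcp_pos: [0.5629, 0.0765, 0.0842]
ee_rot: [-0.002, 0.668, 0.744, -0.002]
wrist_force: [0.0, 0.2, 0.7]
width: 0.0172
grip_force: 0.0
```

Emit:
{"fn": "servo_tool", "kwargs": {
  "dp": [
    [0,0,0.2],
    [0,0,0.1],
    [0,0,0.1],
    [0,0,0],
    [0,0,0]
  ],
  "twist": [0,0,0,0,0],
  "hand": [0.2,0.2,0.2,0.2,0.2]
}}

```text
t: 2.6
tcp_pos: [0.5653, 0.0765, 0.0831]
ee_rot: [0.001, 0.668, 0.744, 0.0]
wrist_force: [0.1, 0.1, 0.1]
width: 0.0171
grip_force: 0.0
```

```bash
python3 -c "
from h import *
where()
im,d=get_image('scene');cv2.imwrite('pics/s1.png',cv2.resize(im[150:350,180:440],None,fx=3,fy=3))"
```

```text
t 2.6 box mm [-30.  -13.3  83.1] yaw err -0.38 w 0.0171 F [0.1 0.1 0.1] q [-0.02  0.36  1.68 -0.    1.1  -0.13]
```

View pics/s1.png

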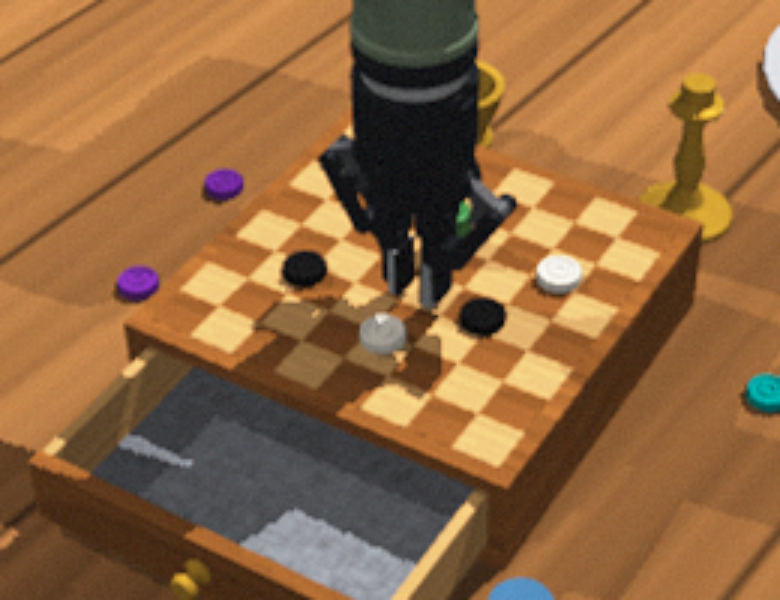

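The fingers stand just above the board behind the near white draught (380,333), between the two black ones and in front of the bottle. I'll feel for the board.

Emit:
{"fn": "servo_tool", "kwargs": {
  "dp": [
    [0,0,0.1],
    [0,0,0.1],
    [0,0,0.1],
    [0,0,0],
    [0,0,0]
  ],
  "twist": [0,0,0,0,0],
  "hand": [0.2,0.2,0.2,0.2,0.2]
}}

```text
t: 3.07
tcp_pos: [0.5646, 0.0765, 0.0791]
ee_rot: [-0.0, 0.668, 0.744, -0.0]
wrist_force: [-0.3, 0.7, 0.6]
width: 0.0169
grip_force: 0.0
```

```bash
python3 -c "
from h import *
where()"
```

```text
t 3.07 box mm [-29.8 -12.6  79.1] yaw err -0.37 w 0.0169 F [-0.3  0.7  0.6] q [-0.02  0.37  1.68  0.    1.1  -0.13]
```

Emit:
{"fn": "servo_tool", "kwargs": {
  "dp": [
    [0,0,0.1],
    [-0.8,0,0],
    [-1.2,0,0],
    [-1.2,0,0],
    [-1.2,0,0]
  ],
  "twist": [0,0,0,0,0],
  "hand": [0.2,0.2,0.2,0.2,0.2]
}}

```text
t: 3.48
tcp_pos: [0.5697, 0.0312, 0.0783]
ee_rot: [0.0, 0.668, 0.744, -0.0]
wrist_force: [0.0, -0.0, -0.8]
width: 0.0174
grip_force: 0.0
```

Emit:
{"fn": "servo_tool", "kwargs": {
  "dp": [
    [-1.2,0,0],
    [-1.2,0,0],
    [-1.2,0,0],
    [-1.2,0,0],
    [-1.2,0,0]
  ],
  "twist": [0,0,0,0,0],
  "hand": [0.2,0.2,0.2,0.2,0.2]
}}

```text
t: 3.9
tcp_pos: [0.5761, -0.0284, 0.0783]
ee_rot: [0.0, 0.668, 0.744, 0.0]
wrist_force: [-0.0, 0.1, -0.2]
width: 0.0174
grip_force: 0.0
```

Emit:
{"fn": "servo_tool", "kwargs": {
  "dp": [
    [-1.2,0,0],
    [-0.5,0,0],
    [0,0,0],
    [0,0,0]
  ],
  "twist": [0,0,0,0],
  "hand": [0.2,0.2,0.2,0.2]
}}

```text
t: 4.23
tcp_pos: [0.5778, -0.044, 0.0782]
ee_rot: [-0.0, 0.668, 0.744, 0.0]
wrist_force: [-0.0, -0.2, 0.3]
width: 0.0171
grip_force: 0.0
```

```bash
python3 -c "
from h import *
where()
im,d=get_image('scene');cv2.imwrite('pics/s2.png',cv2.resize(im[150:400,180:440],None,fx=2.4,fy=2.4))"
```

```text
t 4.23 box mm [-151.   -11.9   78.2] yaw err -0.42 w 0.0171 F [-0.  -0.2  0.3] q [-0.23  0.38  1.66  0.    1.1  -0.33]
```

View pics/s2.png

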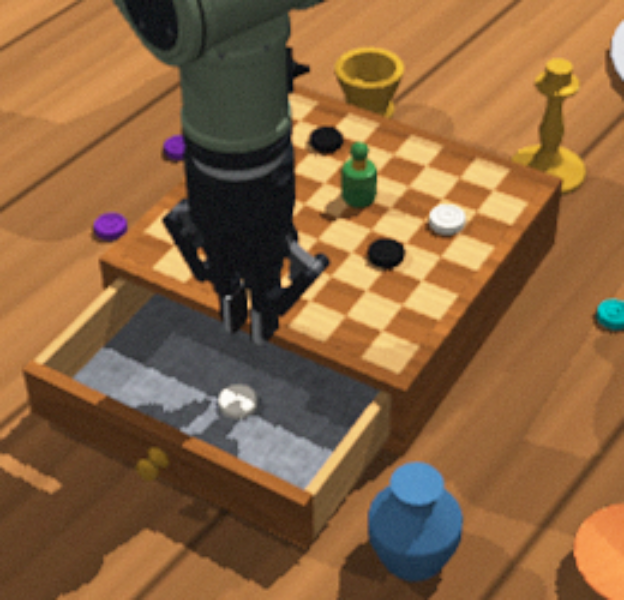

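White dropped into the drawer at (238,402), and the others are undisturbed. Next is the black at box (-23,-57).

Emit:
{"fn": "servo_tool", "kwargs": {
  "dp": [
    [0,0,-3],
    [0,0,-3],
    [4,1.1,0],
    [4,1.1,0],
    [4,1.1,0]
  ],
  "twist": [0,0,0,0,0],
  "hand": [0.2,0.2,0.2,0.2,0.2]
}}

```text
t: 4.7
tcp_pos: [0.5983, 0.0806, 0.1396]
ee_rot: [0.001, 0.668, 0.744, 0.001]
wrist_force: [0.9, 0.5, 0.7]
width: 0.0169
grip_force: 0.0
```

Emit:
{"fn": "servo_tool", "kwargs": {
  "dp": [
    [4,1.2,0],
    [0,0,1],
    [0,0,0],
    [0,0,0]
  ],
  "twist": [0,0,0,0],
  "hand": [0.2,0.2,0.2,0.2]
}}

```text
t: 5.03
tcp_pos: [0.604, 0.1207, 0.1272]
ee_rot: [-0.001, 0.667, 0.745, -0.001]
wrist_force: [-0.9, -0.6, -0.0]
width: 0.0172
grip_force: 0.0
```

```bash
python3 -c "
from h import *
where()"
```

```text
t 5.03 box mm [  9.6 -56.8 127.2] yaw err -0.26 w 0.0172 F [-0.9 -0.6 -0. ] q [ 0.06  0.39  1.53 -0.    1.22 -0.05]
```

Emit:
{"fn": "servo_tool", "kwargs": {
  "dp": [
    [0,0,2.5],
    [0,0,2],
    [0,0,0.5],
    [0,0,0],
    [-0.8,0,0]
  ],
  "twist": [0,0,0,0,0],
  "hand": [0.2,0.2,0.2,0.2,0.2]
}}

```text
t: 5.45
tcp_pos: [0.6062, 0.1118, 0.0787]
ee_rot: [-0.0, 0.668, 0.744, 0.0]
wrist_force: [1.1, -0.7, 0.1]
width: 0.0173
grip_force: 0.0
```

Emit:
{"fn": "servo_tool", "kwargs": {
  "dp": [
    [-1.2,0,0],
    [-1.2,0,0],
    [-1.2,0,0],
    [-1.2,0,0],
    [-1.2,0,0]
  ],
  "twist": [0,0,0,0,0],
  "hand": [0.2,0.2,0.2,0.2,0.2]
}}

```text
t: 5.87
tcp_pos: [0.613, 0.0506, 0.0787]
ee_rot: [0.0, 0.668, 0.744, 0.0]
wrist_force: [-0.1, 0.2, -0.3]
width: 0.017
grip_force: 0.1
```

Emit:
{"fn": "servo_tool", "kwargs": {
  "dp": [
    [-1.2,0,0],
    [-1.2,0,0],
    [-1.2,0,0],
    [-1.2,0,0],
    [-1.2,0,0]
  ],
  "twist": [0,0,0,0,0],
  "hand": [0.2,0.2,0.2,0.2,0.2]
}}

```text
t: 6.28
tcp_pos: [0.6192, -0.0084, 0.0782]
ee_rot: [-0.0, 0.668, 0.744, -0.0]
wrist_force: [-0.6, -0.0, 0.1]
width: 0.0169
grip_force: 0.2
```

Emit:
{"fn": "servo_tool", "kwargs": {
  "dp": [
    [-1.2,0,0],
    [-1.2,0,0],
    [-0.8,0,0],
    [0,0,0],
    [0,0,0]
  ],
  "twist": [0,0,0,0,0],
  "hand": [0.2,0.2,0.2,0.2,0.2]
}}

```text
t: 6.7
tcp_pos: [0.6225, -0.0395, 0.0782]
ee_rot: [-0.0, 0.668, 0.744, 0.0]
wrist_force: [0.2, 0.5, 0.7]
width: 0.0166
grip_force: 0.0
```

Emit:
{"fn": "servo_tool", "kwargs": {
  "dp": [
    [0,0,-3],
    [0,0,-3],
    [4,0.4,0],
    [4,0.4,0],
    [4,0.4,0]
  ],
  "twist": [0,0,0,0,0],
  "hand": [0.2,0.2,0.2,0.2,0.2]
}}

```text
t: 7.12
tcp_pos: [0.6219, 0.083, 0.1396]
ee_rot: [0.001, 0.668, 0.744, 0.001]
wrist_force: [-0.3, 0.7, 0.1]
width: 0.0169
grip_force: 0.0
```

Emit:
{"fn": "servo_tool", "kwargs": {
  "dp": [
    [4,0.4,0],
    [4,0.4,0],
    [2.2,0.3,0],
    [0,0,1],
    [0,0,0]
  ],
  "twist": [0,0,0,0,0],
  "hand": [0.2,0.2,0.2,0.2,0.2]
}}

```text
t: 7.53
tcp_pos: [0.6196, 0.1861, 0.1264]
ee_rot: [-0.001, 0.666, 0.746, -0.001]
wrist_force: [-0.4, -0.9, -0.5]
width: 0.0168
grip_force: 0.0
```

```bash
python3 -c "
from h import *
where()
im,d=get_image('scene');cv2.imwrite('pics/s3.png',cv2.resize(im[150:400,180:440],None,fx=2.4,fy=2.4))"
```

```text
t 7.53 box mm [ 72.8 -79.8 126.4] yaw err -0.14 w 0.0168 F [-0.4 -0.9 -0.5] q [ 0.16  0.45  1.44 -0.    1.25  0.05]
```

View pics/s3.png

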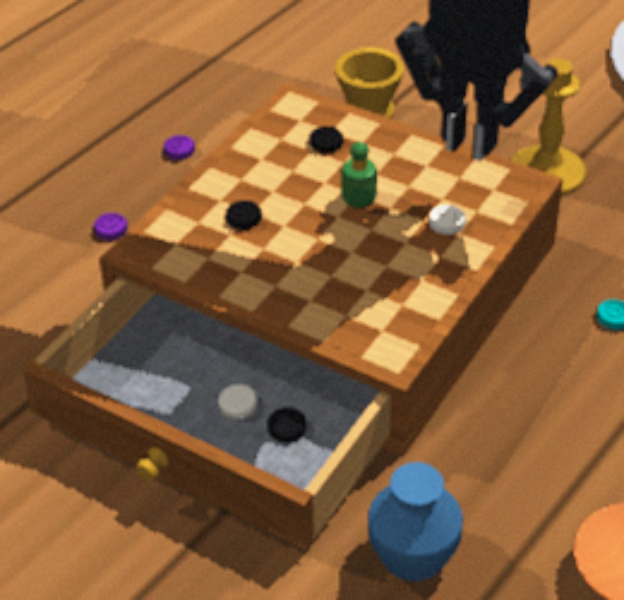

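White and black are both in the drawer at (238,402) and (287,424), with the bottle untouched. Next is the far white at (447,219).

Emit:
{"fn": "servo_tool", "kwargs": {
  "dp": [
    [0,0,2.5],
    [0,0,1.8],
    [0,0,0.5],
    [0,0,0],
    [-0.8,0,0]
  ],
  "twist": [0,0,0,0,0],
  "hand": [0.2,0.2,0.2,0.2,0.2]
}}

```text
t: 8.0
tcp_pos: [0.6223, 0.1761, 0.0805]
ee_rot: [-0.0, 0.668, 0.744, 0.0]
wrist_force: [0.7, 0.6, 0.8]
width: 0.0172
grip_force: 0.0
```

Emit:
{"fn": "servo_tool", "kwargs": {
  "dp": [
    [-1.3,0,0],
    [-1.3,0,0],
    [-1.3,0,0],
    [-1.3,0,0],
    [-1.3,0,0]
  ],
  "twist": [0,0,0,0,0],
  "hand": [0.2,0.2,0.2,0.2,0.2]
}}

```text
t: 8.42
tcp_pos: [0.6301, 0.1099, 0.0813]
ee_rot: [0.0, 0.668, 0.744, 0.001]
wrist_force: [-0.4, 2.1, 1.7]
width: 0.0168
grip_force: 1.0
```

Emit:
{"fn": "servo_tool", "kwargs": {
  "dp": [
    [-1.3,0,0],
    [-1.3,0,0],
    [-1.3,0,0],
    [-1.3,0,0],
    [-1.3,0,0]
  ],
  "twist": [0,0,0,0,0],
  "hand": [0.2,0.2,0.2,0.2,0.2]
}}

```text
t: 8.83
tcp_pos: [0.6368, 0.0459, 0.0808]
ee_rot: [0.0, 0.668, 0.744, 0.0]
wrist_force: [-0.3, 1.2, 0.6]
width: 0.0171
grip_force: 0.4
```

Emit:
{"fn": "servo_tool", "kwargs": {
  "dp": [
    [-1.3,0,0],
    [-1.3,0,0],
    [-1.3,0,0],
    [-1.3,0,0],
    [-1.3,0,0]
  ],
  "twist": [0,0,0,0,0],
  "hand": [0.2,0.2,0.2,0.2,0.2]
}}

```text
t: 9.25
tcp_pos: [0.6431, -0.0192, 0.0798]
ee_rot: [-0.0, 0.668, 0.744, -0.0]
wrist_force: [0.5, -0.0, 0.3]
width: 0.0173
grip_force: 0.0
```

Emit:
{"fn": "servo_tool", "kwargs": {
  "dp": [
    [-1.3,0,0],
    [-0.7,0,0],
    [0,0,0],
    [0,0,0],
    [0,0,-3]
  ],
  "twist": [0,0,0,0,0],
  "hand": [0.2,0.2,0.2,0.2,0.2]
}}

```text
t: 9.67
tcp_pos: [0.6399, -0.0362, 0.1033]
ee_rot: [-0.006, 0.668, 0.744, -0.004]
wrist_force: [-1.7, 0.3, -0.6]
width: 0.0168
grip_force: 0.0
```

Emit:
{"fn": "servo_tool", "kwargs": {
  "dp": [
    [0,0,-3],
    [0,0,-2],
    [2.8,-2.9,0],
    [2.8,-2.9,0],
    [2.8,-2.9,0]
  ],
  "twist": [0,0,0,0,0],
  "hand": [0.2,0.2,0.2,0.2,0.2]
}}

```text
t: 10.08
tcp_pos: [0.5492, 0.0379, 0.1609]
ee_rot: [0.0, 0.668, 0.744, 0.001]
wrist_force: [0.6, 0.5, -0.2]
width: 0.0169
grip_force: 0.0
```

Emit:
{"fn": "servo_tool", "kwargs": {
  "dp": [
    [2.8,-2.9,0],
    [2.8,-2.9,0],
    [0,0,2],
    [0,0,1],
    [0,0,0]
  ],
  "twist": [0,0,0,0,0],
  "hand": [0.2,0.2,0.2,0.2,0.2]
}}

```text
t: 10.5
tcp_pos: [0.484, 0.0867, 0.1281]
ee_rot: [-0.002, 0.667, 0.745, -0.002]
wrist_force: [-0.2, -0.7, -0.0]
width: 0.017
grip_force: 0.0
```

```bash
python3 -c "
from h import *
where()
im,d=get_image('scene');cv2.imwrite('pics/s4.png',cv2.resize(im[150:400,180:440],None,fx=2.4,fy=2.4))"
```

```text
t 10.5 box mm [-10.5  66.3 128.1] yaw err -0.27 w 0.017 F [-0.2 -0.7 -0. ] q [ 0.    0.15  1.84 -0.    1.16 -0.11]
```

View pics/s4.png

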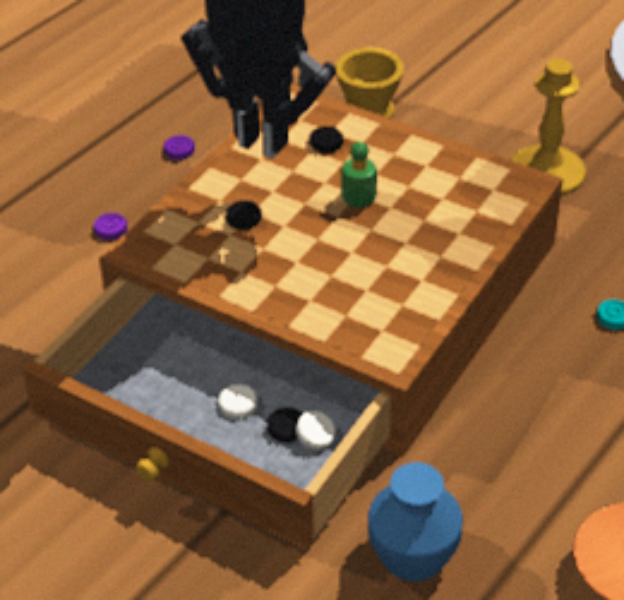

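Three are in the drawer. Next is the black at (243,215).

Emit:
{"fn": "servo_tool", "kwargs": {
  "dp": [
    [0,0,2.5],
    [0,0,2.0],
    [0,0,0.5],
    [0,0,0],
    [-0.8,0,0]
  ],
  "twist": [0,0,0,0,0],
  "hand": [0.2,0.2,0.2,0.2,0.2]
}}

```text
t: 10.97
tcp_pos: [0.488, 0.0782, 0.0808]
ee_rot: [-0.0, 0.668, 0.744, 0.0]
wrist_force: [0.6, 0.4, 0.7]
width: 0.0168
grip_force: 0.1
```

Emit:
{"fn": "servo_tool", "kwargs": {
  "dp": [
    [-1.3,0,0],
    [-1.3,0,0],
    [-1.3,0,0],
    [-1.3,0,0],
    [-1.3,0,0]
  ],
  "twist": [0,0,0,0,0],
  "hand": [0.2,0.2,0.2,0.2,0.2]
}}

```text
t: 11.38
tcp_pos: [0.4961, 0.0118, 0.0823]
ee_rot: [0.002, 0.668, 0.744, 0.001]
wrist_force: [0.1, 0.8, 0.1]
width: 0.0167
grip_force: 0.0
```

Emit:
{"fn": "servo_tool", "kwargs": {
  "dp": [
    [-1.3,0,0],
    [-1.3,0,0],
    [-1.3,0,0],
    [-1.3,0,0],
    [-1.3,0,0]
  ],
  "twist": [0,0,0,0,0],
  "hand": [0.2,0.2,0.2,0.2,0.2]
}}

```text
t: 11.8
tcp_pos: [0.5026, -0.053, 0.0818]
ee_rot: [0.001, 0.668, 0.744, 0.001]
wrist_force: [0.9, -0.6, 0.3]
width: 0.017
grip_force: 0.0
```

Emit:
{"fn": "servo_tool", "kwargs": {
  "dp": [
    [-0.3,0,0],
    [0,0,0],
    [0,0,-3],
    [0,0,-3],
    [4,0.1,0]
  ],
  "twist": [0,0,0,0,0],
  "hand": [0.2,0.2,0.2,0.2,0.2]
}}

```text
t: 12.22
tcp_pos: [0.5041, -0.0195, 0.1468]
ee_rot: [0.007, 0.67, 0.742, 0.002]
wrist_force: [2.1, -0.0, 1.1]
width: 0.017
grip_force: 0.0
```

Emit:
{"fn": "servo_tool", "kwargs": {
  "dp": [
    [4,0.1,0],
    [4,0.1,0],
    [4,0.1,0],
    [4,0.1,0],
    [4,0.1,0]
  ],
  "twist": [0,0,0,0,0],
  "hand": [0.2,0.2,0.2,0.2,0.2]
}}

```text
t: 12.63
tcp_pos: [0.4806, 0.1875, 0.1405]
ee_rot: [-0.0, 0.668, 0.744, 0.0]
wrist_force: [0.8, 0.1, -0.1]
width: 0.0167
grip_force: 0.0
```

Emit:
{"fn": "servo_tool", "kwargs": {
  "dp": [
    [2.4,0,0],
    [0,0,1],
    [0,0,0],
    [0,0,0]
  ],
  "twist": [0,0,0,0],
  "hand": [0.2,0.2,0.2,0.2]
}}

```text
t: 12.97
tcp_pos: [0.4778, 0.2087, 0.1293]
ee_rot: [-0.001, 0.668, 0.745, -0.001]
wrist_force: [0.9, -0.8, -0.0]
width: 0.0167
grip_force: 0.0
```

```bash
python3 -c "
from h import *
where()
im,d=get_image('scene');cv2.imwrite('pics/s5.png',cv2.resize(im[150:400,180:440],None,fx=2.4,fy=2.4))"
```

```text
t 12.97 box mm [111.4  58.6 129.3] yaw err -0.32 w 0.0167 F [ 0.9 -0.8 -0. ] q [ 0.25  0.21  1.77 -0.    1.17  0.14]
```

View pics/s5.png

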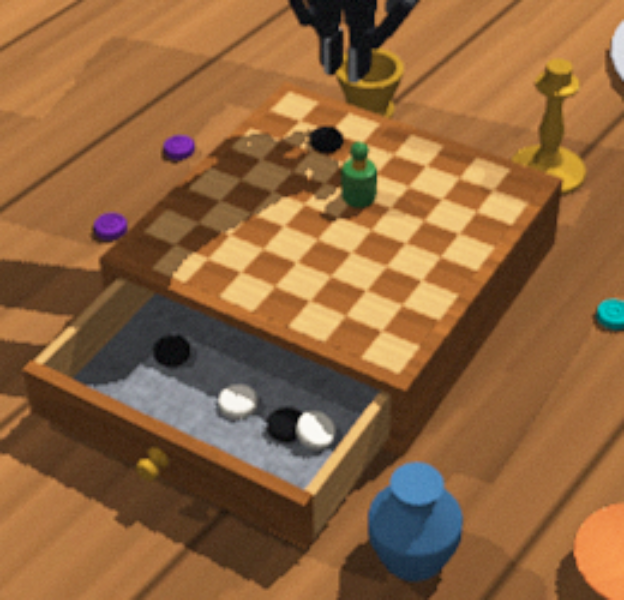

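Four are in. Now the last black at (326,139).

Emit:
{"fn": "servo_tool", "kwargs": {
  "dp": [
    [0,0,2.5],
    [0,0,2.2],
    [0,0,0.5],
    [0,0,0],
    [-0.8,0,0]
  ],
  "twist": [0,0,0,0,0],
  "hand": [0.2,0.2,0.2,0.2,0.2]
}}

```text
t: 13.43
tcp_pos: [0.4804, 0.2009, 0.0789]
ee_rot: [0.0, 0.668, 0.744, 0.0]
wrist_force: [0.3, -0.2, 0.9]
width: 0.017
grip_force: 0.0
```

Emit:
{"fn": "servo_tool", "kwargs": {
  "dp": [
    [-1.3,0,0],
    [-1.3,0,0],
    [-1.3,0,0],
    [-1.3,0,0],
    [-1.3,0,0]
  ],
  "twist": [0,0,0,0,0],
  "hand": [0.2,0.2,0.2,0.2,0.2]
}}

```text
t: 13.85
tcp_pos: [0.4883, 0.1351, 0.08]
ee_rot: [0.001, 0.668, 0.744, 0.001]
wrist_force: [0.7, -0.9, -0.4]
width: 0.0177
grip_force: 0.0
```

Emit:
{"fn": "servo_tool", "kwargs": {
  "dp": [
    [-1.3,0,0],
    [-1.3,0,0],
    [-1.3,0,0],
    [-1.3,0,0],
    [-1.3,0,0]
  ],
  "twist": [0,0,0,0,0],
  "hand": [0.2,0.2,0.2,0.2,0.2]
}}

```text
t: 14.27
tcp_pos: [0.4952, 0.0702, 0.0801]
ee_rot: [0.001, 0.668, 0.744, 0.001]
wrist_force: [-0.3, 0.7, 0.2]
width: 0.0169
grip_force: 0.0
```

Emit:
{"fn": "servo_tool", "kwargs": {
  "dp": [
    [-1.3,0,0],
    [-1.3,0,0],
    [-1.3,0,0],
    [-1.3,0,0],
    [-1.3,0,0]
  ],
  "twist": [0,0,0,0,0],
  "hand": [0.2,0.2,0.2,0.2,0.2]
}}

```text
t: 14.68
tcp_pos: [0.502, 0.0054, 0.0801]
ee_rot: [0.001, 0.668, 0.744, 0.001]
wrist_force: [-0.8, -0.2, 0.5]
width: 0.0168
grip_force: 0.0
```

Emit:
{"fn": "servo_tool", "kwargs": {
  "dp": [
    [-1.3,0,0],
    [-1.3,0,0],
    [-1.3,0,0],
    [-1.3,0,0],
    [-0.7,0,0]
  ],
  "twist": [0,0,0,0,0],
  "hand": [0.2,0.2,0.2,0.2,0.2]
}}

```text
t: 15.1
tcp_pos: [0.5081, -0.0537, 0.0793]
ee_rot: [0.001, 0.668, 0.744, 0.0]
wrist_force: [-0.2, -0.5, -0.0]
width: 0.0171
grip_force: 0.0
```

Emit:
{"fn": "servo_tool", "kwargs": {
  "dp": [
    [0,0,0],
    [0,0,-3],
    [0,0,-3],
    [-3.5,1.2,0],
    [-3.5,1.2,0]
  ],
  "twist": [0,0,0,0,0],
  "hand": [0.2,0.2,0.2,0,0]
}}

```text
t: 15.52
tcp_pos: [0.5404, -0.118, 0.1412]
ee_rot: [0.002, 0.666, 0.746, 0.001]
wrist_force: [0.6, 0.5, 0.1]
width: -0.0002
grip_force: 0.0
```

Emit:
{"fn": "servo_tool", "kwargs": {
  "dp": [
    [-3.5,1.2,0],
    [-3.5,1.2,0],
    [-3.5,1.2,0],
    [0,0,0],
    [0,0,0]
  ],
  "twist": [0,0,0,0,0],
  "hand": [0,0,0,0,0]
}}

```text
t: 15.93
tcp_pos: [0.586, -0.2204, 0.1378]
ee_rot: [-0.0, 0.669, 0.743, 0.0]
wrist_force: [-0.4, 1.1, -0.2]
width: 0.0003
grip_force: 0.0
```

```bash
python3 -c "
from h import *
where()
im,d=get_image('top');cv2.imwrite('pics/t6.png',im[130:370,150:520].repeat(2,0).repeat(2,1))
C=cloud('top',d)
b=[];q=C[160:330,380:520].reshape(-1,3);q=q[(q[:,2]>.053)&(q[:,2]<.068)]
x=(q[:,:2]-c0)@X*1e3;print(np.percentile(x,[0,1,3,10]))
q=C[200:280,420:520].reshape(-1,3);x=(q[:,:2]-c0)@X*1e3;k=(x<-258)&(x>-290)&(q[:,2]>.02)&(q[:,2]<.055);print(k.sum(),x[k],((q[k][:,:2]-c0)@Y*1e3).round())
"
```

```text
t 15.93 box mm [-327.2    0.   137.8] yaw err -0.5 w 0.0003 F [-0.4  1.1 -0.2] q [-0.5   0.4   1.5   0.    1.25 -0.6 ]
[-256.56539917 -255.73623582 -255.12238721 -253.68681458]
59 [-269.22256128 -269.79683154 -271.81494494 -274.39067273 -267.35607018
 -267.21329723 -268.1968095  -270.19545324 -271.93177441 -274.24513087
 -265.70053267 -266.94776643 -267.69993717 -269.58447466 -270.96557113
 -273.45397988 -263.62999642 -265.19102682 -266.14875931 -268.50886403
 -269.12832797 -270.29176411 -272.67878086 -262.64884182 -264.65292949
 -266.92348436 -267.56999878 -268.94155058 -270.44454417 -271.12672889
 -262.49325155 -264.4481986  -266.4863092  -267.12554178 -267.85897923
 -270.60447128 -272.28934483 -273.80262817 -262.71227473 -264.63959106
 -265.76401334 -266.70124269 -268.16763131 -270.50392947 -272.17466007
 -273.59675395 -264.21451708 -266.40044041 -267.49910897 -268.73863691
 -269.29347619 -271.71965257 -266.49103224 -268.36429418 -269.0224055
 -272.93294851 -267.5370862  -269.20388949 -271.7437136 ] [-8. -7. -7. -7. -6. -5. -5. -5. -4. -4. -4. -3. -3. -3. -2. -2. -2. -2.
 -1. -1. -1. -0. -0. -0. -0. -0.  1.  1.  1.  2.  2.  2.  2.  2.  3.  3.
  3.  3.  3.  3.  4.  4.  5.  4.  5.  5.  5.  5.  6.  6.  7.  7.  7.  7.
  7.  8.  9.  9.  9.]
```

View pics/t6.png

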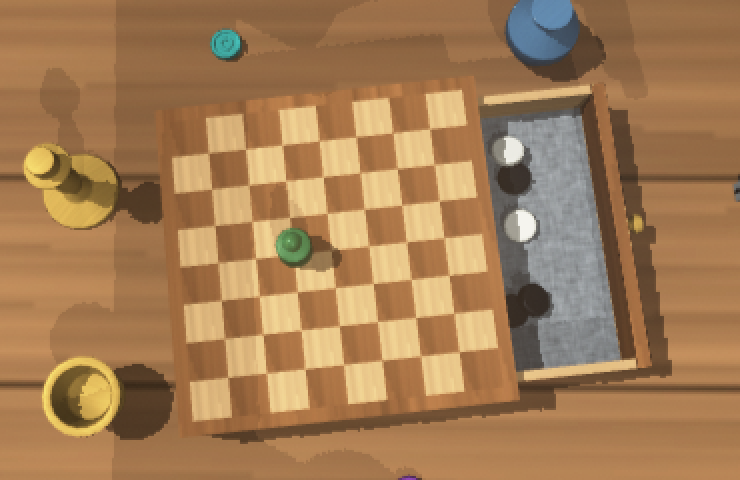

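All five draughts lie in the drawer, with whites at (508,150) and (520,226) and blacks at (514,178), (513,310) and (535,300). The bystanders are unmoved and the knob is at (637,223). Next I push the knob.

Emit:
{"fn": "servo_tool", "kwargs": {
  "dp": [
    [0,0,3],
    [0,0,3],
    [0,0,3],
    [0,0,1.6],
    [0,0,0]
  ],
  "twist": [0,0,0,0,0],
  "hand": [0,0,0,0,0]
}}

```text
t: 16.4
tcp_pos: [0.581, -0.2147, 0.0271]
ee_rot: [-0.006, 0.667, 0.745, -0.001]
wrist_force: [-0.6, 0.6, -1.0]
width: -0.0001
grip_force: 0.0
```

Emit:
{"fn": "servo_tool", "kwargs": {
  "dp": [
    [1,0,0],
    [1,0,0],
    [1,0,0],
    [0.7,0,0],
    [0.7,0,0]
  ],
  "twist": [0,0,0,0,0],
  "hand": [0,0,0,0,0]
}}

```text
t: 16.82
tcp_pos: [0.5821, -0.1748, 0.0342]
ee_rot: [0.002, 0.667, 0.745, 0.0]
wrist_force: [-0.3, -2.2, 2.3]
width: 0.0001
grip_force: 1.1
```

Emit:
{"fn": "servo_tool", "kwargs": {
  "dp": [
    [0.8,0,0],
    [0.8,0,0],
    [0.8,0,0],
    [0.8,0,0],
    [0.8,0,0]
  ],
  "twist": [0,0,0,0,0],
  "hand": [0,0,0,0,0]
}}

```text
t: 17.23
tcp_pos: [0.5769, -0.135, 0.0325]
ee_rot: [0.0, 0.668, 0.744, 0.0]
wrist_force: [1.2, -1.7, 0.7]
width: 0.0
grip_force: 1.0
```

Emit:
{"fn": "servo_tool", "kwargs": {
  "dp": [
    [0.8,0,0],
    [0.8,0,0],
    [0.8,0,0],
    [0.8,0,0],
    [0.8,0,0]
  ],
  "twist": [0,0,0,0,0],
  "hand": [0,0,0,0,0]
}}

```text
t: 17.65
tcp_pos: [0.5722, -0.095, 0.0322]
ee_rot: [-0.0, 0.668, 0.744, -0.0]
wrist_force: [0.3, -1.8, 1.1]
width: -0.0001
grip_force: 1.0
```

```bash
python3 -c "
from h import *
where()"
```

```text
t 17.65 box mm [-201.1   -0.5   32.2] yaw err -0.37 w -0.0001 F [ 0.3 -1.8  1.1] q [-0.31  0.45  1.67 -0.    1.01 -0.42]
```

Pushing smoothly at about 1.8 N, with roughly 30 mm to go.

Emit:
{"fn": "servo_tool", "kwargs": {
  "dp": [
    [0.6,0,0],
    [0.6,0,0],
    [0.5,0,0],
    [0.4,0,0],
    [0.3,0,0]
  ],
  "twist": [0,0,0,0,0],
  "hand": [0,0,0,0,0]
}}

```text
t: 18.07
tcp_pos: [0.5694, -0.0714, 0.0321]
ee_rot: [-0.0, 0.668, 0.744, -0.0]
wrist_force: [0.4, -2.7, 1.8]
width: 0.0
grip_force: 0.9
```

Emit:
{"fn": "servo_tool", "kwargs": {
  "dp": [
    [0.2,0,0],
    [0.2,0,0],
    [0.1,0,0],
    [0,0,0]
  ],
  "twist": [0,0,0,0],
  "hand": [0,0,0,0]
}}

```text
t: 18.4
tcp_pos: [0.5689, -0.0667, 0.0321]
ee_rot: [-0.0, 0.668, 0.744, -0.0]
wrist_force: [0.1, -0.7, 1.0]
width: 0.0001
grip_force: 0.3
```

```bash
python3 -c "
from h import *
where()"
```

```text
t 18.4 box mm [-172.6   -0.5   32.1] yaw err -0.38 w 0.0001 F [ 0.1 -0.7  1. ] q [-0.27  0.44  1.69  0.    1.01 -0.38]
```

Emit:
{"fn": "servo_tool", "kwargs": {
  "dp": [
    [0.1,0,0],
    [0.1,0,0],
    [0.1,0,0],
    [0,0,0],
    [0,0,0]
  ],
  "twist": [0,0,0,0,0],
  "hand": [0,0,0,0,0]
}}

```text
t: 18.82
tcp_pos: [0.5688, -0.065, 0.0322]
ee_rot: [0.0, 0.668, 0.744, -0.001]
wrist_force: [0.2, -4.8, -0.4]
width: 0.0
grip_force: 2.6
```

Emit:
{"fn": "servo_tool", "kwargs": {
  "dp": [
    [0.1,0,0],
    [0.1,0,0],
    [0,0,0],
    [0,0,0]
  ],
  "twist": [0,0,0,0],
  "hand": [0,0,0,0]
}}

```text
t: 19.15
tcp_pos: [0.5688, -0.0649, 0.0322]
ee_rot: [0.002, 0.668, 0.744, -0.002]
wrist_force: [-0.8, -10.2, -1.7]
width: -0.0003
grip_force: 5.0
```

```bash
python3 -c "
from h import *
where()"
```

```text
t 19.15 box mm [-170.7   -0.6   32.2] yaw err -0.34 w -0.0003 F [ -0.8 -10.2  -1.7] q [-0.26  0.44  1.69 -0.01  1.01 -0.37]
```

The drawer is against its stop: the force rose to 10 N with no motion, at the expected TCP of -170. I'll back off, lift and check.

Emit:
{"fn": "servo_tool", "kwargs": {
  "dp": [
    [-1,0,0],
    [-3,0,0],
    [-4,0,0],
    [-4,0,0],
    [0,0,-3]
  ],
  "twist": [0,0,0,0,0],
  "hand": [0,0,0,0,0]
}}

```text
t: 19.57
tcp_pos: [0.5773, -0.1854, 0.055]
ee_rot: [-0.006, 0.67, 0.742, -0.002]
wrist_force: [-0.6, 1.7, -1.2]
width: -0.0003
grip_force: 0.0
```

Emit:
{"fn": "servo_tool", "kwargs": {
  "dp": [
    [-2,0,-3],
    [0,0,-3],
    [0,0,0],
    [0,0,0],
    [0,0,0]
  ],
  "twist": [0,0,0,0,0],
  "hand": [0,0,0,0,0]
}}

```text
t: 19.98
tcp_pos: [0.5832, -0.2004, 0.1216]
ee_rot: [-0.001, 0.668, 0.744, 0.0]
wrist_force: [-0.1, 0.6, 0.1]
width: 0.0002
grip_force: 0.0
```

```bash
python3 -c "
from h import *
where()
im,d=get_image('top');cv2.imwrite('pics/t7.png',im[110:370,150:520].repeat(2,0).repeat(2,1))
C=cloud('top',d)
q=C[200:280,380:450].reshape(-1,3);x=(q[:,:2]-c0)@X*1e3;y=(q[:,:2]-c0)@Y*1e3;k=(x<-142)&(x>-190)&(q[:,2]>.025)&(q[:,2]<.055)&(abs(y)<10);print(k.sum(),np.sort(x[k])[:8].round(1))
"
```

```text
t 19.98 box mm [-307.     0.6  121.6] yaw err -0.37 w 0.0002 F [-0.1  0.6  0.1] q [-0.47  0.4   1.53  0.    1.21 -0.58]
57 [-157.9 -157.8 -157.6 -157.3 -157.  -157.  -156.3 -156.3]
```

View pics/t7.png

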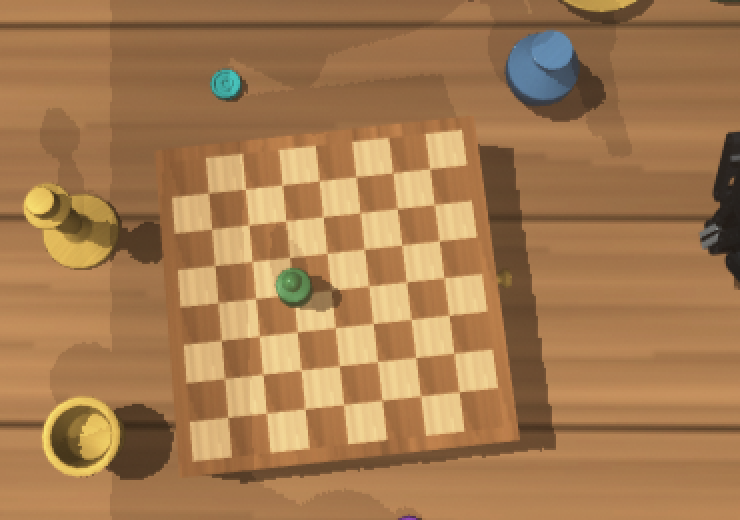

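The drawer is shut: the knob at (507,279) reaches box x ≈ -158 mm, against -159 mm when flush. The board holds only the bottle at (293,286), and the other things have not moved.

```bash
python3 -c "
from bench import *
print(sign_off())"
```

```text
the job is handed in; nothing more can be done
None
```

I swept all five draughts into the drawer, pushed it fully shut, and handed the job in at about 20 s; the camera showed the bottle, candlestick, vase and mortar still in place, and sign-off returned no verdict.

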